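Set the running clearance of the doll spindle in the drawer

TASK

Pull the instrument drawer fully open, then screw the knurled brass nut standing in it clockwise down its stud until it bottoms out, and back it off a quarter turn so the doll shell beneath can spin freely. Finish while still gripping the nut at that setting, keeping the drawer open and without disturbing the doll shell in the jig or the loose ferrule on the bench.

Things in the scene. Friction and masses are not known exactly. Their poses are not given: they have to be found in the camera images.
- unit_front (a point): Fixed blue drawer unit on the bench, 300 mm wide (y), 300 deep (x), 135 high, with one drawer whose white front panel faces the robot (-x). This point: middle of the lower edge of its front, at bench height, flush with the shut panel's face; z up, x to the rear. At the start the drawer is ajar and the nut is hidden under the unit's top
- drawer_handle (a point): Centre of the drawer's steel bar handle: level bar 11 mm thick, 141 mm long, 100 mm above the bench; bar centre to front panel 42 mm; its two stems are 55 mm either side of the centre. x points into the unit (the drawer pulls out along -x), y lies along the bar, z up. The panel is 12 mm thick, its top edge 120 mm above the bench
- drawer (a joint): How far the drawer is pulled out: 0 = shut, 0.17 m = fully open at its stop; starts ajar at 0.02 to 0.05 m. Slides with about 2 N of friction and stays where it is left. Drawer side and rear walls reach only 50 mm above the bench, 132 mm to either side of the nut's stud
- nut: Knurled round brass nut, 32 mm diameter, 32 tall, red line down one side (-x), on an upright 10 mm steel stud (top 103 mm above the bench) in the drawer, 129 mm straight behind the handle bar's centre. Origin: centre of its underside, 62 mm above the bench; z up, turns with the nut. Below it: 48 mm frosted disc (top at 61 mm) on a white shell.
- nut_grip (a point): Point on the nut's axis, 24 mm above its underside and 8 mm below its top, where the TCP goes to grip it from above (about 86 mm above the bench, constant within 2 mm). Axes as nut. With the drawer fully open the stud stands 75 mm behind the front panel and 95 mm in front of the unit
- nut_turn (a joint): Angle of the nut in rad, growing as it is screwed on (clockwise seen from above, down 3 mm a turn). It stops dead at 4.5, bottomed out; starts at 1.7 to 3.1, so 1.4 to 2.8 rad remain, more than one grasp on many arms. Takes about 0.05 N m, stays where left; bottomed, the fingers slip round it. A quarter turn back from the bottom is 2.93
- shell: Bystander: loose white primed doll shell, 56 mm in diameter, 72 mm tall, standing in the frosted acrylic jig on the bench. Origin: centre of its underside
- ferrule: Bystander: loose thumb-sized brass tube, 22 mm in diameter and 30 mm tall, standing on the bench beside the walnut sizing template. Origin: centre of its underside

How it is judged:
By the outcome, as a careful person would: the job done as asked, in the order asked, and still so for the second after the job is handed in, while the arm keeps its last pose, push and grip.
It also fails if it takes over 64 s, if anything falls off the work surface, if the arm or the gripper's body presses on something with over 40 N, if the wrist force passes 120 N, or if a joint passes its speed limit or range.

ROBOT

A 6-joint arm with a two-finger parallel gripper is mounted at the origin on the work surface. World frame = base frame: x ahead of the robot, y to its left, z up, the work surface at z = 0. Lengths are in mm, angles in degrees, forces in N, time in s.
With the tool pointing down it reaches from about 350 to 850 mm from the base axis. Payload 8.1 kg.
Tool frame: the origin (TCP) lies between the finger pads, 19 mm behind the fingertips; this is the grasp point; z points along the fingers, y is the line along which they close (so a half turn about z gives the same grasp; the last joint's range is limited). The gripper opens to 85 mm and grips with 20 to 120 N. Pads are 22 mm wide; open, the fingers measure 114 mm over their backs; the gripper's body (76 mm by 85 mm) begins 54 mm behind the grasp point. The pads swing forward as they close: fully open they stand 13 mm farther back than shut.
Start: joints at [-76.914, 7.471, 85.268, -0, 87.261, -4.893], TCP at [185.225, -570.699, 249.992] pointing down, gripper open.
Joint ranges: [-169.43, 169.43], [-51.17, 129.36], [1.28, 143.12], [-76.62, 256.62], [0, 156.53], [-152.29, 152.29]. Speed limits (degrees/s): [136.94, 136.94, 159.86, 180, 180, 180].

INTERFACE

Orientations are given as [roll, pitch, yaw] about the fixed x, y, z axes, in that order (R = Rz(yaw) Ry(pitch) Rx(roll)).
In Python, from bench import sense, optics, r gives the robot as it stands.
- The arm moves only by the tool servo_tool, never from a script. Its argument "plan" is a list that holds one entry, the list of rows, each a list of 5 numbers: the shift along the world's x, y, z in m, then the turn about the world's z in degrees, then the finger opening in m, from 0 to 0.0854. A call has 1 to 10 rows; each row shifts and turns the commanded pose from where the row before left it; what a row does not reach is not made up. A row lasts 1/10 s, in which the tool goes at most 50 mm and 8.59 degrees, less where a joint would pass 70% of its speed; a pose out of reach is approached as far as the arm can. A call is refused whole if a number of a shift passes 0.05 or a number of a turn 8.59, either way. A call with a gripper value outside its range is refused whole. The fingers move at their own pace and stop on an object; "force" is the grip in N (left out, the last holds). Time passes only in rows, so rows that do not move let the fingers close. It gives the time, the measured TCP pose, the force, the opening and the grip force at its end, in the units of the state.
- sense(): the state, without advancing time (a new reading comes with each control period).
- optics.snapshot(name): name is "side" or "top"; returns a dict with "frame" (400x640x3 uint8, blue, green, red), "fx", "fy", "cx", "cy" (pixels), "cam_to_world" (4x4, takes a point from camera to world coordinates). Camera axes: x right, y down, z forward; pixel columns grow to the right and rows downward; lengths in mm; the calibration is good to about 2 mm. A picture is of the moment at which its call begins. There is no depth.
- r.hand_in(): hands the job in; it is judged then, once.
The state is a dict: "time": time; "joint_pos": joint angles; "qd": joint speeds; "joint_efforts": joint torques, N m; "tool_pos": TCP position; "tcp_rot": TCP orientation; "ft_force": force on the tool from outside, world axes, zero at the start; "wrist_torque": the same for the moment, N m; "finger_gap": finger opening in mm; "grip_force": force on a finger pad.
Only numpy, scipy, OpenCV 4.12 (cv2) and the standard library are available. Lean on these libraries where they do the work, as an engineer would, in place of code of your own. Each camera call takes 0.05 s, during which the arm holds its last target. There are 200 camera calls.

## Working session

There is one attempt and no reset: what is moved stays moved. The work goes in short steps, Python scripts to look and compute and a tool call to move; the robot and the scene stay as the last step left them, time stands still between calls to the robot, and variables do not carry over. Pictures are saved under pics/ and viewed, at most 10 in all, crops included, and the job is handed in when it is done.

Besides the shell and the picture viewer there is one more tool, called by a JSON object that holds its "api" and its "payload", one argument or row to a line. servo_tool: Moves the arm, as the interface text tells. Its arguments: {"type":"object","properties":{"plan":{"type":"array"},"force":{"type":"number"}},"required":["plan"]}

```bash
mkdir -p pics; cat > h.py <<'E'
import numpy as np, cv2
from bench import sense, optics, r
def snap(n,f=None):
    s=optics.snapshot(n)
    if f: cv2.imwrite('pics/'+f,s['frame'])
    return s
def ray(s,u,v):
    T=np.array(s['cam_to_world']); d=T[:3,:3]@np.array([(u-s['cx'])/s['fx'],(v-s['cy'])/s['fy'],1]); return T[:3,3],d
def onz(s,u,v,z):
    o,d=ray(s,u,v); return o+d*(z-o[2])/d[2]
def proj(s,p):
    T=np.linalg.inv(np.array(s['cam_to_world'])); c=T[:3,:3]@np.array(p)+T[:3,3]
    return s['fx']*c[0]/c[2]+s['cx'], s['fy']*c[1]/c[2]+s['cy']
E
python3 - <<'E'
from h import *
a=snap('top','t0.png'); b=snap('side','s0.png')
for s in(a,b): print(np.round(s['cam_to_world'],2).tolist(),s['fx'])
print(sense())
E
```

```text
[[-0.04, -0.98, 0.2, 375.83], [-1.0, 0.04, -0.01, 1.65], [0.0, -0.2, -0.98, 1335.17], [0.0, 0.0, 0.0, 1.0]] 462.9887520677643
[[-0.7, -0.5, 0.52, -162.23], [-0.72, 0.48, -0.5, 786.82], [-0.0, -0.72, -0.69, 1161.89], [0.0, 0.0, 0.0, 1.0]] 484.6320279101162
{'time': 0.1, 'joint_pos': array([-7.69132027e+01,  7.51135765e+00,  8.53236548e+01,  2.24139903e-03,
        8.72633287e+01, -4.89358834e+00]), 'qd': array([ 0.05224212, -0.08075534, -0.10645925, -0.02582267, -0.06475896,
        0.01506558]), 'joint_efforts': array([ 1.02469716e-03, -5.70956290e+01, -5.01939046e+01, -2.41291227e-04,
        8.26179225e-03, -2.66810889e-05]), 'tool_pos': array([ 185.13535331, -570.22175456,  249.03741671]), 'tcp_rot': array([-1.79902208e+02, -1.06195267e-02,  1.79802676e+01]), 'ft_force': array([ 0.28464585, -1.02699517, -0.41829362]), 'wrist_torque': array([-0.01725536,  0.03399271,  0.01757643]), 'grip_force': 0.0, 'finger_gap': 85.47764258230497}
```

View pics/t0.png

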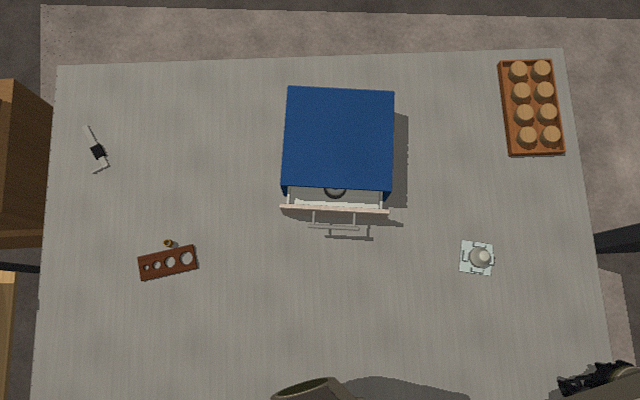

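View pics/s0.png

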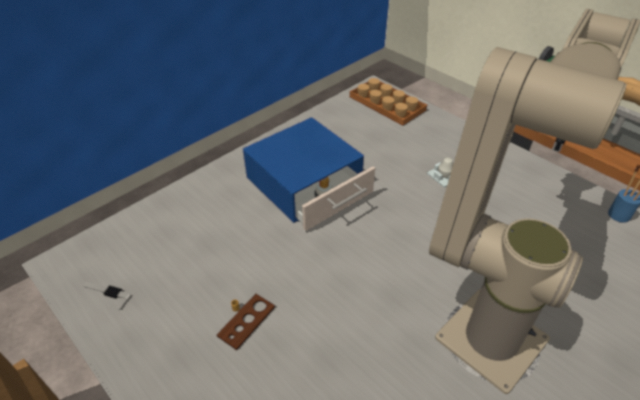

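The top view shows the unit's blue top with corners near (289,86), (394,91), (390,194) and (282,187). The drawer panel is at about (335,209) and the handle bar at about (334,227). The shell is at (480,258) and the ferrule at (168,243), both well clear. The side view shows the drawer ajar. Next I'll measure.

```bash
python3 - <<'E'
from h import *
s=snap('top')
f=s['frame']; hsv=cv2.cvtColor(f,cv2.COLOR_BGR2HSV)
m=cv2.inRange(hsv,(100,120,40),(125,255,255)); 
cs,_=cv2.findContours(m,cv2.RETR_EXTERNAL,cv2.CHAIN_APPROX_NONE); c=max(cs,key=cv2.contourArea)
ap=cv2.approxPolyDP(c,6,True)[:,0]; print(ap.tolist())
for p in ap: print(np.round(onz(s,*map(float,p),135)))
for u,v in[(308,226),(334,227),(360,229)]: print(np.round(onz(s,u,v,100)))
cv2.imwrite('pics/t1.png',cv2.resize(f[170:250,270:405],None,fx=5.9,fy=5.9,interpolation=cv2.INTER_CUBIC))
E
```

```text
[[288, 86], [284, 195], [286, 185], [382, 190], [384, 200], [391, 190], [393, 91]]
[958.  66. 135.]
[647.  85. 135.]
[674.  79. 135.]
[ 651. -176.  135.]
[ 623. -180.  135.]
[ 650. -200.  135.]
[ 932. -226.  135.]
[567.  25. 100.]
[562. -45. 100.]
[ 553. -115.  100.]
```

View pics/t1.png

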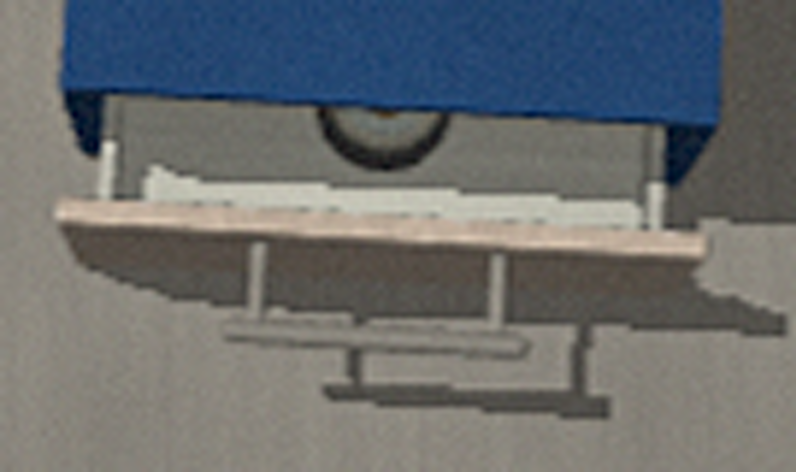

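The crop shows the bar running from about (307.6,225.9) to (359.5,228.8) in full-image pixels, so the unit's yaw is about -5.2° and the handle is near (561,-44). I'll move over there.

{"api": "servo_tool", "payload": {
  "plan": [
    [[0.028, 0.04, 0, 6.7, 0.03], [0.028, 0.04, 0, 6.7, 0.03], [0.028, 0.04, 0, 6.7, 0.03], [0.028, 0.04, 0, 6.7, 0.03], [0.028, 0.04, 0, 6.7, 0.03], [0.028, 0.04, 0, 6.7, 0.03], [0.028, 0.04, 0, 6.7, 0.03], [0.028, 0.04, 0, 6.7, 0.03], [0.028, 0.04, 0, 6.7, 0.03], [0.028, 0.04, 0, 6.5, 0.03]]
  ],
  "force": 60
}}

```text
time: 1.15
tool_pos: [465.9, -168.8, 249.9]
tcp_rot: [180.0, 0.0, 85.1]
ft_force: [0.9, -1.0, 0.0]
finger_gap: 30.5
grip_force: 0.0
```

```bash
python3 - <<'E'
from h import *
s=snap('top')
p=[onz(s,307.6,225.9,103),onz(s,359.5,228.8,103)];print(p,(p[0]+p[1])/2)
x=sense();print(x['time'],x['tool_pos'],x['tcp_rot'],x['finger_gap'],x['joint_pos'])
E
```

```text
[array([566.83840033,  25.67014201, 103.        ]), array([ 553.52983182, -113.39047676,  103.        ])] [560.18411608 -43.86016738 103.        ]
1.2 [ 469.19573448 -162.71452575  249.89276049] [179.87883651  -0.23088753  85.7053184 ] 30.167710194294674 [-25.2253866   -8.78720722 101.41200541   0.2592144   87.34454194
 -20.94240098]
```

{"api": "servo_tool", "payload": {
  "plan": [
    [[0.0235, 0.0317, 0, 0, 0.03], [0.0235, 0.0317, 0, 0, 0.03], [0.0235, 0.0317, 0, 0, 0.03], [0.0235, 0.0317, 0, 0, 0.03], [0, 0, -0.04, 0, 0.03], [0, 0, -0.03, 0, 0.03], [0, 0, 0, 0, 0.03], [0, 0, 0, 0, 0.03], [0, 0, 0, 0, 0.03]]
  ]
}}

```text
time: 2.1
tool_pos: [560.3, -44.4, 182.3]
tcp_rot: [179.8, 0.0, 84.7]
ft_force: [0.4, 0.3, 1.0]
finger_gap: 30.1
grip_force: 0.0
```

```bash
python3 - <<'E'
from h import *
s=snap('side')
f=s['frame'];print(proj(s,(560,-44,100)))
cv2.imwrite('pics/s1.png',cv2.resize(f[100:240,230:410],None,fx=4.2,fy=4.2,interpolation=cv2.INTER_CUBIC))
x=sense();print(x['time'],x['tool_pos'],x['tcp_rot'],x['finger_gap'],x['ft_force'])
E
```

```text
(np.float64(351.0665522192169), np.float64(197.64307330875613))
2.15 [560.48895811 -44.45024167 182.53710908] [1.79789353e+02 1.61618824e-02 8.47435562e+01] 29.936804460189173 [0.34622675 0.13068327 0.5593976 ]
```

View pics/s1.png

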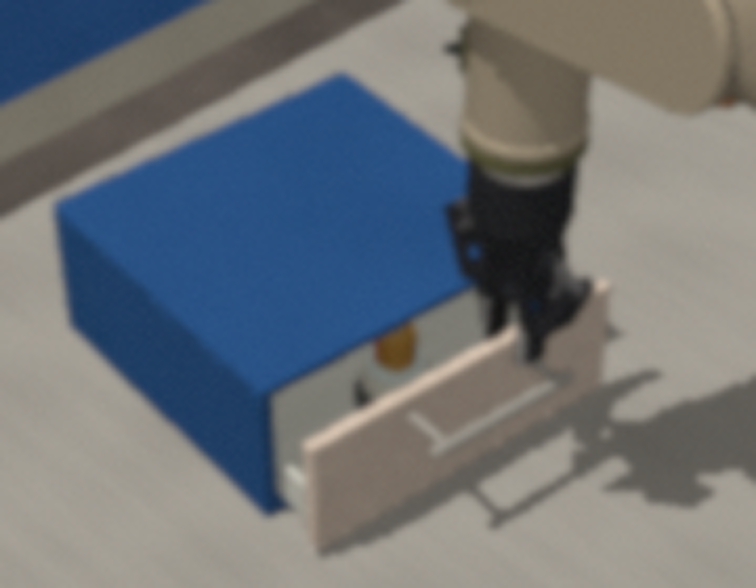

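The side view shows the open fingers above the bar. The bar is centred near pixel (348,199), against a prediction of (351,198), so the two views agree and I can descend.

{"api": "servo_tool", "payload": {
  "plan": [
    [[0, 0, -0.03, 0, 0.03], [0, 0, -0.03, 0, 0.03], [0, 0, -0.021, 0, 0.03], [0, 0, 0, 0, 0.03], [0, 0, 0, 0, 0.03], [0, 0, 0, 0, 0.0], [0, 0, 0, 0, 0.0], [0, 0, 0, 0, 0], [0, 0, 0, 0, 0], [0, 0, 0, 0, 0]]
  ]
}}

```text
time: 3.15
tool_pos: [561.0, -44.3, 101.7]
tcp_rot: [179.8, 0.0, 84.8]
ft_force: [-0.8, -0.3, 7.4]
finger_gap: 8.9
grip_force: 58.6
```

{"api": "servo_tool", "payload": {
  "plan": [
    [[-0.005, 0.0005, 0, 0, 0], [-0.012, 0.0011, 0, 0, 0], [-0.012, 0.0011, 0, 0, 0], [-0.012, 0.0011, 0, 0, 0], [-0.012, 0.0011, 0, 0, 0], [-0.012, 0.0011, 0, 0, 0], [-0.012, 0.0011, 0, 0, 0], [-0.012, 0.0011, 0, 0, 0], [-0.012, 0.0011, 0, 0, 0], [0, 0, 0, 0, 0]]
  ]
}}

```text
time: 4.15
tool_pos: [459.1, -34.4, 101.7]
tcp_rot: [179.8, -0.0, 84.8]
ft_force: [-1.7, 2.5, 10.8]
finger_gap: 8.8
grip_force: 60.9
```

Moved 102 mm with little force. I'll go on gently to the stop.

{"api": "servo_tool", "payload": {
  "plan": [
    [[-0.005, 0.0005, 0, 0, 0], [-0.005, 0.0005, 0, 0, 0], [-0.005, 0.0005, 0, 0, 0], [-0.004, 0.0004, 0, 0, 0], [0, 0, 0, 0, 0], [0, 0, 0, 0, 0]]
  ]
}}

```text
time: 4.75
tool_pos: [441.0, -32.6, 101.7]
tcp_rot: [179.7, -0.0, 84.8]
ft_force: [-1.7, 2.4, 11.4]
finger_gap: 8.8
grip_force: 61.1
```

{"api": "servo_tool", "payload": {
  "plan": [
    [[-0.004, 0.0004, 0, 0, 0], [-0.004, 0.0004, 0, 0, 0], [-0.003, 0.0003, 0, 0, 0], [0, 0, 0, 0, 0], [0, 0, 0, 0, 0]]
  ]
}}

```text
time: 5.25
tool_pos: [437.3, -32.3, 102.0]
tcp_rot: [178.7, -0.0, 84.7]
ft_force: [49.7, -0.8, -33.5]
finger_gap: 9.0
grip_force: 58.3
```

The stop is reached at x≈437. I'll relax, release and go up.

{"api": "servo_tool", "payload": {
  "plan": [
    [[0.003, -0.0003, 0, 0, 0], [0.0025, -0.0002, 0, 0, 0], [0, 0, 0, 0, 0], [0, 0, 0, 0, 0.03], [0, 0, 0, 0, 0.03], [0, 0, 0, 0, 0.03], [0, 0, 0, 0, 0.03], [0, 0, 0.04, 0, 0.03], [0, 0, 0.05, 0, 0.03], [0, 0, 0.05, 0, 0.03]]
  ]
}}

```text
time: 6.25
tool_pos: [432.7, -31.9, 239.9]
tcp_rot: [-179.9, -0.0, 84.8]
ft_force: [1.2, -0.5, 1.2]
finger_gap: 29.7
grip_force: 0.0
```

{"api": "servo_tool", "payload": {
  "plan": [
    [[-0.03, -0.04, 0.02, 8, 0.085], [-0.02, -0.04, 0.02, 8, 0.085], [0, -0.05, 0, 8, 0.085], [0, -0.05, 0, 8, 0.085], [0, -0.05, 0, 8, 0.085], [0, 0, 0, 0, 0.085], [0, 0, 0, 0, 0.085], [0, 0, 0, 0, 0.085]]
  ]
}}

```text
time: 7.05
tool_pos: [391.7, -237.6, 273.6]
tcp_rot: [180.0, -0.1, 121.0]
ft_force: [0.1, 0.4, 0.3]
finger_gap: 84.8
grip_force: 0.0
```

```bash
python3 - <<'E'
from h import *
s=snap('top');b=snap('side')
f=s['frame']; g=b['frame']
P=(437+128.5,-32.3-11.7,94)
print(proj(s,P),proj(b,P))
A=cv2.resize(f[160:290,260:400],None,fx=4.5,fy=4.5,interpolation=cv2.INTER_CUBIC)
u,v=map(int,proj(b,P))
B=cv2.resize(g[v-60:v+60,u-70:u+70],None,fx=4.5,fy=4.5,interpolation=cv2.INTER_CUBIC)
print(u-70,v-60)
cv2.imwrite('pics/t2.png',A);cv2.imwrite('pics/s2.png',B)
x=sense();print(x['time'],x['tool_pos'],x['tcp_rot'],x['finger_gap'],x['ft_force'],x['joint_pos'])
E
```

```text
(np.float64(333.40191771763045), np.float64(225.9025277521381)) (np.float64(349.72171613120287), np.float64(198.1395337594324))
279 138
7.15 [ 392.00741519 -237.24772455  273.81711686] [ 1.79989050e+02 -6.19407335e-03  1.21075002e+02] 85.51344703681292 [ 0.84344416 -0.9884551  -0.11380337] [-3.76078907e+01 -1.55375085e+01  1.04729953e+02  1.24539250e-02
  9.08093450e+01 -6.86827160e+01]
```

View pics/t2.png

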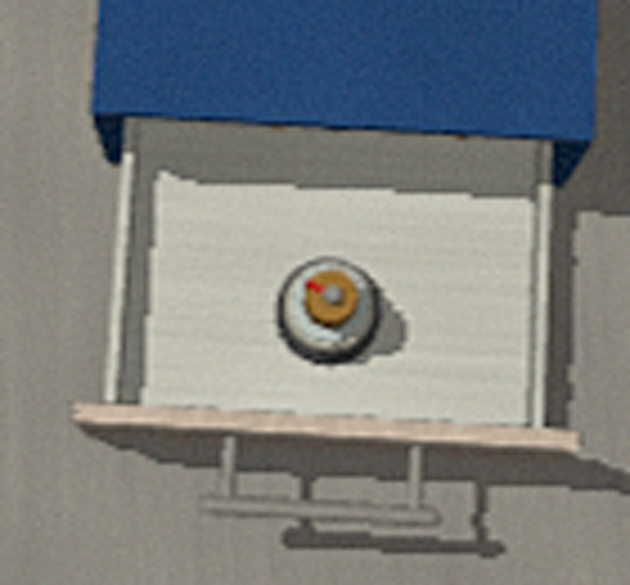

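View pics/s2.png

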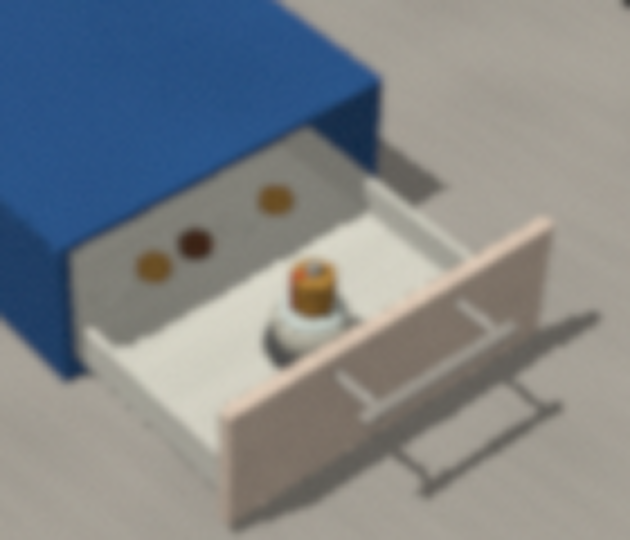

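The top view puts the nut top at pixel (333.6,225.8), and the side view at (349,198). Both match the predicted point (565.5,-44). The red mark points about 62° in world, so roughly 145° of turning remains. The drawer looks fully open. I'll go above the nut at yaw ≈200°.

```bash
cat >> h.py <<'E'
def red(s,c=(565.5,-44),z=94):
    h=cv2.cvtColor(s['frame'],cv2.COLOR_BGR2HSV); m=cv2.inRange(h,(0,180,110),(8,255,255))|cv2.inRange(h,(174,180,110),(180,255,255))
    u,v=map(int,proj(s,(*c,z))); k=np.zeros_like(m); k[v-12:v+13,u-12:u+13]=1; ys,xs=np.nonzero(m*k)
    if not len(xs): return None
    p=onz(s,xs.mean(),ys.mean(),z)[:2]-c; a=np.degrees(np.arctan2(p[1],p[0])); return len(xs),p,a,np.radians(174.8-a)
E
python3 - <<'E'
from h import *
s=snap('top'); print(red(s))
E
```

```text
(4, array([ 7.70272781, 10.92745269]), np.float64(54.82010850432165), np.float64(2.0940441427851315))
```

{"api": "servo_tool", "payload": {
  "plan": [
    [[0.029, 0.032, 0, 8, 0.06], [0.029, 0.032, 0, 8, 0.06], [0.029, 0.032, 0, 8, 0.06], [0.029, 0.032, 0, 8, 0.06], [0.029, 0.032, 0, 8, 0.06], [0.0285, 0.0333, 0, 8, 0.06], [0, 0, -0.02, 8, 0.055], [0, 0, -0.03, 8, 0.055], [0, 0, -0.03, 8, 0.055], [0, 0, -0.03, 3, 0.055]]
  ]
}}

```text
time: 8.2
tool_pos: [565.3, -43.6, 163.0]
tcp_rot: [-180.0, 0.0, -163.6]
ft_force: [0.5, 0.4, 0.4]
finger_gap: 54.8
grip_force: 0.0
```

{"api": "servo_tool", "payload": {
  "plan": [
    [[0, 0, 0, 0, 0.055], [0, 0, 0, 0, 0.055], [0, 0, 0, 0, 0.055]]
  ]
}}

```text
time: 8.5
tool_pos: [566.5, -44.9, 166.3]
tcp_rot: [-179.9, 0.2, -164.0]
ft_force: [0.0, -0.0, 1.1]
finger_gap: 55.1
grip_force: 0.0
```

{"api": "servo_tool", "payload": {
  "plan": [
    [[-0.0007, 0.0006, -0.03, 0, 0.055], [0, 0, -0.03, 0, 0.055], [0, 0, -0.014, 0, 0.055], [0, 0, -0.006, 0, 0.05], [0, 0, 0, 0, 0.05], [0, 0, 0, 0, 0.05], [0, 0, 0, 0, 0.05]]
  ]
}}

```text
time: 9.2
tool_pos: [565.9, -44.7, 85.6]
tcp_rot: [-179.9, 0.1, -164.0]
ft_force: [-0.0, -0.4, 0.6]
finger_gap: 50.5
grip_force: 0.0
```

{"api": "servo_tool", "payload": {
  "plan": [
    [[0, 0, 0, 0, 0.025], [0, 0, 0, 0, 0.025], [0, 0, 0, 0, 0.025], [0, 0, 0, 0, 0.025], [0, 0, 0, 0, 0.025], [0, 0, 0, 0, 0.025], [0, 0, 0, 0, 0.025], [0, 0, 0, 0, 0.025]]
  ],
  "force": 40
}}

```text
time: 10.0
tool_pos: [566.1, -42.7, 85.8]
tcp_rot: [179.9, 0.2, -163.9]
ft_force: [0.8, 9.2, 7.2]
finger_gap: 30.6
grip_force: 40.2
```

```bash
python3 - <<'E'
from h import *
x=sense();print(x)
E
```

```text
{'time': 10.0, 'joint_pos': array([  -9.59494399,   10.36772896,   99.87983785,    0.18965821,
         69.58197623, -115.73232293]), 'qd': array([-0.01189138, -0.07615539, -0.0740306 ,  0.06158055, -0.03940979,
        0.0435208 ]), 'joint_efforts': array([-5.40027961e+00, -5.12326670e+01, -4.26367450e+01, -3.23038056e+00,
       -4.79080360e-01, -2.89186783e-02]), 'tool_pos': array([566.14464563, -42.68950139,  85.76427719]), 'tcp_rot': array([ 179.91366898,    0.2307159 , -163.928696  ]), 'ft_force': array([0.83949023, 9.19216439, 7.19543759]), 'wrist_torque': array([ 1.64456812, -0.0488853 , -0.05099117]), 'grip_force': 40.163660645484924, 'finger_gap': 30.59602129784288}
```

{"api": "servo_tool", "payload": {
  "plan": [
    [[0, 0.002, 0, 0, 0.025], [0, 0, 0, 0, 0.025], [0, 0, -0.0001, -8, 0.025], [0, 0, 0, -8, 0.025], [0, 0, -0.0001, -8, 0.025], [0, 0, 0, -8, 0.025], [0, 0, -0.0001, -8, 0.025], [0, 0, 0, -8, 0.025], [0, 0, -0.0001, -8, 0.025], [0, 0, 0, 0, 0.025]]
  ]
}}

```text
time: 11.0
tool_pos: [566.5, -40.2, 85.3]
tcp_rot: [179.7, 0.1, 139.8]
ft_force: [2.8, 12.7, 5.3]
finger_gap: 31.1
grip_force: 40.3
```

```bash
python3 - <<'E'
from h import *
s=snap('side'); x=sense();print(x['tool_pos'],x['tcp_rot'],x['ft_force'],x['wrist_torque'])
u,v=map(int,proj(s,(566,-43,94)))
cv2.imwrite('pics/s3.png',cv2.resize(s['frame'][v-50:v+50,u-60:u+60],None,fx=5,fy=5,interpolation=cv2.INTER_CUBIC))
E
```

```text
[566.52253605 -40.18418133  85.31260431] [1.79696321e+02 6.89234085e-02 1.40001832e+02] [ 2.6684525  12.0611629   5.87157805] [ 1.87111067e+00 -4.99101846e-01 -1.33032380e-03]
```

View pics/s3.png

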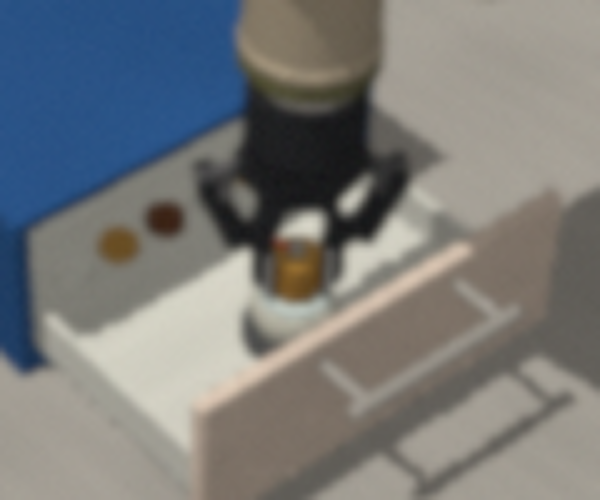

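The nut is held between the fingers, but there is a 12 N side load. Combining the two grasp angles puts the nut axis near (568.5,-42). I'll open slightly, recentre and regrip.

{"api": "servo_tool", "payload": {
  "plan": [
    [[0, 0, 0, 0, 0.042], [0, 0, 0, 0, 0.042], [0, 0, 0, 0, 0.042], [0, 0, 0, 0, 0.042], [0, 0, 0, 0, 0.042], [0, 0, 0, 0, 0.042]]
  ]
}}

```text
time: 11.65
tool_pos: [564.5, -42.7, 83.3]
tcp_rot: [-180.0, -0.0, 140.0]
ft_force: [-0.0, -1.2, -0.3]
finger_gap: 42.1
grip_force: 0.0
```

{"api": "servo_tool", "payload": {
  "plan": [
    [[0.004, 0.0007, 0.002, 0, 0.042], [0, 0, 0, 0, 0.042], [0, 0, 0, 0, 0.042], [0, 0, 0, 0, 0.025], [0, 0, 0, 0, 0.025], [0, 0, 0, 0, 0.025], [0, 0, 0, 0, 0.025], [0, 0, 0, 0, 0.025], [0, 0, 0, 0, 0.025]]
  ]
}}

```text
time: 12.55
tool_pos: [568.8, -41.7, 85.6]
tcp_rot: [180.0, 0.0, 140.0]
ft_force: [0.6, 3.0, 2.7]
finger_gap: 30.7
grip_force: 39.6
```

{"api": "servo_tool", "payload": {
  "plan": [
    [[0, 0, 0, -8, 0.025], [0, 0, -0.0001, -8, 0.025], [0, 0, 0, -8, 0.025], [0, 0, -0.0001, -8, 0.025], [0, 0, 0, -8, 0.025], [0, 0, -0.0001, -8, 0.025], [0, 0, 0, -8, 0.025], [0, 0, 0, 0, 0.025], [0, 0, 0, 0, 0.025]]
  ]
}}

```text
time: 13.45
tool_pos: [568.7, -41.7, 85.1]
tcp_rot: [180.0, -0.0, 84.3]
ft_force: [0.7, 2.2, 2.1]
finger_gap: 30.6
grip_force: 39.5
```

```bash
python3 - <<'E'
from h import *
x=sense();print(x['tool_pos'],x['tcp_rot'],x['ft_force'],x['wrist_torque'],x['joint_pos'][5])
E
```

```text
[568.73011206 -41.68063124  85.12598515] [ 1.79984178e+02 -1.04185031e-02  8.42865953e+01] [0.67215108 2.24476567 2.12040925] [ 0.37381615 -0.21097864 -0.10455679] -3.6405012053716757
```

Well centred now, with a turn of about 112° so far. I'll go on in smaller steps and watch the torque.

{"api": "servo_tool", "payload": {
  "plan": [
    [[0, 0, 0, -5, 0.025], [0, 0, 0, -5, 0.025], [0, 0, -0.0001, -5, 0.025], [0, 0, 0, -3, 0.025], [0, 0, 0, 0, 0.025]]
  ]
}}

```text
time: 13.95
tool_pos: [568.7, -41.7, 85.0]
tcp_rot: [180.0, -0.0, 66.2]
ft_force: [2.2, 2.7, 1.9]
finger_gap: 30.5
grip_force: 39.4
```

```bash
cat > q.py <<'E'
from h import *
x=sense();print(x['time'],x['tool_pos'],x['tcp_rot'],x['ft_force'],x['wrist_torque'],x['joint_pos'][5],x['finger_gap'])
E
python3 q.py
```

```text
13.95 [568.73260051 -41.7036226   84.99576153] [ 1.79988336e+02 -1.38053446e-02  6.61865499e+01] [2.15337497 2.69567423 1.8718757 ] [ 0.29683886 -0.27752714 -0.05167381] 14.458219149534479 30.521673436231175
```

{"api": "servo_tool", "payload": {
  "plan": [
    [[0, 0, 0, -4, 0.025], [0, 0, 0, -4, 0.025], [0, 0, 0, 0, 0.025]]
  ]
}}

```text
time: 14.25
tool_pos: [568.7, -41.7, 84.9]
tcp_rot: [180.0, -0.0, 58.2]
ft_force: [2.4, 2.0, 0.6]
finger_gap: 30.8
grip_force: 39.5
```

```bash
python3 q.py
```

```text
14.25 [568.70621839 -41.72764137  84.94254759] [ 1.79992446e+02 -1.45554655e-02  5.81823000e+01] [2.35767577 1.99162304 0.60117109] [ 0.42483579 -0.40122861 -0.07666918] 22.459536941308865 30.845681384131588
```

{"api": "servo_tool", "payload": {
  "plan": [
    [[0, 0, 0, -4, 0.025], [0, 0, 0, -4, 0.025], [0, 0, 0, 0, 0.025]]
  ]
}}

```text
time: 14.55
tool_pos: [568.6, -41.7, 84.9]
tcp_rot: [-180.0, -0.0, 50.2]
ft_force: [2.1, 3.6, 0.0]
finger_gap: 30.6
grip_force: 39.5
```

```bash
python3 q.py
```

```text
14.55 [568.63009257 -41.73822609  84.85691461] [-1.79996709e+02 -8.58819358e-03  5.02155094e+01] [2.09341712e+00 3.64141315e+00 9.25946499e-04] [ 0.41394636 -0.34663666  0.00613837] 30.425484490624957 30.59438222518148
```

{"api": "servo_tool", "payload": {
  "plan": [
    [[0, 0, 0, -4, 0.025], [0, 0, 0, 0, 0.025]]
  ]
}}

```text
time: 14.75
tool_pos: [568.6, -41.7, 84.9]
tcp_rot: [-180.0, 0.0, 46.3]
ft_force: [2.3, 1.9, -0.1]
finger_gap: 31.1
grip_force: 39.5
```

```bash
python3 q.py
```

```text
14.75 [568.57103429 -41.73145429  84.8545084 ] [-1.79996834e+02  4.68751910e-03  4.62698931e+01] [ 2.25284177  1.93884071 -0.0865933 ] [ 0.36993257 -0.39405389  0.51121247] 34.381724265971215 31.129152612245893
```

{"api": "servo_tool", "payload": {
  "plan": [
    [[0, 0, 0, -4, 0.025], [0, 0, 0, 0, 0.025]]
  ]
}}

```text
time: 14.95
tool_pos: [568.1, -42.4, 84.8]
tcp_rot: [-180.0, 0.1, 42.3]
ft_force: [-0.7, -2.0, 2.0]
finger_gap: 30.6
grip_force: 39.8
```

```bash
python3 q.py
```

```text
14.95 [568.10591181 -42.35831936  84.83493161] [-1.79998861e+02  9.16043031e-02  4.22601738e+01] [-0.70411657 -2.04706625  1.98396312] [-0.32141279  0.29504422  0.66489128] 38.38892912609877 30.617055122503107
```

{"api": "servo_tool", "payload": {
  "plan": [
    [[0, 0, 0, -4, 0.025], [0, 0, 0, 0, 0.025]]
  ]
}}

```text
time: 15.15
tool_pos: [568.0, -42.4, 84.8]
tcp_rot: [180.0, 0.1, 38.2]
ft_force: [-2.9, -2.8, 0.8]
finger_gap: 30.6
grip_force: 39.8
```

```bash
python3 q.py
```

```text
15.15 [568.0453013  -42.43382516  84.8103247 ] [1.79999727e+02 9.24404619e-02 3.82467206e+01] [-2.89164182 -2.78654753  0.78334613] [-0.55202952  0.50750907  0.80051092] 42.391282218412286 30.61513222590184
```

Bottomed: the torque rose from about 0 to 0.8 N·m at yaw≈48, which agrees with the image estimate. I'll back off slowly to find where the nut starts to move.

{"api": "servo_tool", "payload": {
  "plan": [
    [[0, 0, 0, 1, 0.025], [0, 0, 0, 0, 0.025]]
  ]
}}

```text
time: 15.35
tool_pos: [568.3, -42.4, 84.8]
tcp_rot: [180.0, 0.1, 39.3]
ft_force: [-2.6, -5.0, 2.0]
finger_gap: 30.5
grip_force: 39.8
```

```bash
python3 q.py
```

```text
15.35 [568.25439878 -42.43651224  84.83770246] [1.79991884e+02 6.12028273e-02 3.92630378e+01] [-2.63468125 -5.04228571  2.02525162] [-0.79147445  0.42830246  0.3788801 ] 41.361342133764204 30.548435960608952
```

{"api": "servo_tool", "payload": {
  "plan": [
    [[0, 0, 0, 2, 0.025], [0, 0, 0, 0, 0.025]]
  ]
}}

```text
time: 15.55
tool_pos: [568.3, -42.5, 84.8]
tcp_rot: [180.0, 0.1, 41.3]
ft_force: [-2.2, -5.2, 1.6]
finger_gap: 31.0
grip_force: 39.8
```

```bash
python3 q.py
```

```text
15.55 [568.2668507  -42.47178155  84.83721117] [1.79997746e+02 5.53806085e-02 4.12520679e+01] [-2.24168986 -5.20717165  1.56016294] [-0.82513737  0.417903    0.0143129 ] 39.362103461157005 30.96719405885981
```

{"api": "servo_tool", "payload": {
  "plan": [
    [[0, 0, 0, 2, 0.025], [0, 0, 0, 0, 0.025]]
  ]
}}

```text
time: 15.75
tool_pos: [568.3, -42.5, 84.9]
tcp_rot: [180.0, 0.1, 43.3]
ft_force: [-2.7, -5.0, 1.0]
finger_gap: 31.2
grip_force: 39.8
```

```bash
python3 q.py
```

```text
15.75 [568.29642891 -42.52505026  84.86093936] [1.79994202e+02 5.62316918e-02 4.32529637e+01] [-2.74081041 -4.95326956  1.04965547] [-0.85378232  0.44366336  0.06749644] 37.360270124603346 31.217591893463123
```

The nut starts moving back at yaw ≈40.3, so the target is yaw 130.3, another +87°.

{"api": "servo_tool", "payload": {
  "plan": [
    [[0, 0, 0.0001, 7, 0.025], [0, 0, 0, 8, 0.025], [0, 0, 0.0001, 8, 0.025], [0, 0, 0.0001, 8, 0.025], [0, 0, 0, 8, 0.025], [0, 0, 0.0001, 8, 0.025], [0, 0, 0, 8, 0.025], [0, 0, 0.0001, 8, 0.025], [0, 0, 0.0001, 8, 0.025], [0, 0, 0, 6, 0.025]]
  ]
}}

```text
time: 16.75
tool_pos: [569.0, -42.7, 85.5]
tcp_rot: [180.0, 0.1, 120.5]
ft_force: [1.2, -5.1, -1.7]
finger_gap: 30.9
grip_force: 39.7
```

{"api": "servo_tool", "payload": {
  "plan": [
    [[0, 0, 0.0001, 6, 0.025], [0, 0, 0, 4, 0.025], [0, 0, 0, 0, 0.025], [0, 0, 0, 0, 0.025], [0, 0, 0, 0, 0.025]]
  ]
}}

```text
time: 17.25
tool_pos: [569.0, -42.5, 85.6]
tcp_rot: [180.0, 0.1, 130.1]
ft_force: [1.8, -5.2, -2.0]
finger_gap: 30.6
grip_force: 39.7
```

```bash
python3 - <<'E'
from h import *
exec(open('q.py').read())
s=snap('side'); 
u,v=map(int,proj(s,(568,-42,94)))
print(proj(s,(568,-42,94)))
cv2.imwrite('pics/s4.png',cv2.resize(s['frame'][v-50:v+50,u-60:u+60],None,fx=6,fy=6,interpolation=cv2.INTER_CUBIC))
t=snap('top'); print(red(t,(568,-42)))
E
```

```text
17.25 [568.97048953 -42.49643491  85.6369709 ] [1.79991664e+02 7.15624059e-02 1.30135476e+02] [ 1.77948664 -5.16756448 -1.96066422] [-0.86381923 -0.30694773  0.02028412] -49.51626005929897 30.624068376777437
(np.float64(348.7128287635298), np.float64(198.05260012195941))
None
```

View pics/s4.png

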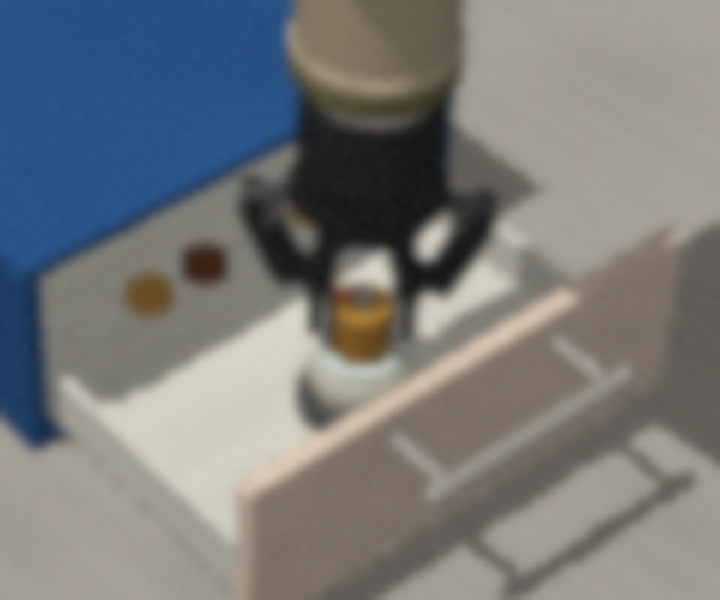

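The red mark sits at (343,294), up and to the left of the nut-top centre near (364,308). That matches the expected world direction of about 7° for a quarter turn back. The drawer is still open and the grip is held, so I'm handing in.

```bash
python3 -c "
from h import *
print(r.hand_in())"
```

```text
the job is handed in; nothing more can be done
None
```

I handed the job in at about 17 s, well inside the 64 s limit: the drawer is open at its stop, and the nut was screwed down until it bottomed and then backed off a quarter turn (to within about 1°), with the gripper still holding it. The arm stayed well clear of the shell and ferrule, though I took no final picture of them.

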